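Let the board lift down on its pawl, level with the roller track

TASK

The box of boards on the hand-wound bench lift stands too high to be slid across to the roller track beside it. Press down the thumb button on the tail of the ratchet pawl until the pawl lifts clear of its toothed wheel, keep it lifted while the drum turns back and the load sinks slowly, then let the pawl drop back in so that the deck is left locked, by itself, level with the track to within 6 mm. Feel your way with the button: the loaded pawl needs a firm push, but do not force it hard against its stop (18 N bends it) or lean on any other part of the lift, and leave the loose things on the bench where they are.

Things in the scene. Friction and masses are not known exactly. Their poses are not given: they have to be found in the camera images.
- lift: Bench lift, fixed. Origin on the bench top; x across, y along it towards deck and track, z up (offsets below in mm in these axes). Base plate 240 x 210 at y -130 to 80; grey gear case 148 high at y -65 to -5; two guide columns 341 high at x +-85, y 42; deck with a 120 high black box of boards at y 56 to 370, x +-110. A damper lets it sink at 8 to 13 mm/s when the pawl is clear.
- shaft (a point): Centre of the steel ratchet wheel (110 across, 12 thick, 24 teeth) at 0, -90, 100 on the drum shaft, which runs along y; black handwheel, 130 across, at y -168. Each tooth is 5.24 mm of deck height; the load hangs on a tooth at the start, so the deck stops at whole teeth below its start. Turning the top towards -x winds it up over the clicking pawl.
- pawl_pivot (a point): Pivot pin of the steel pawl at 50, -90, 157; fixed. The pawl is a two-armed lever 10 thick over the wheel: the nose reaches 50 to -x into the teeth, the tail 59 to +x and carries the thumb button. Pushing the tail down lifts the nose. Let go, a spring drops the pawl within 0.1 s; it catches the next tooth, so the deck stops up to 5.2 mm lower.
- button_place (a point): Where the thumb button's top is on average, at 95, -90, 165 (pawl down). Dark domed round button, 20 across, 7 thick, on a threaded stem: it may be screwed 8 mm higher or lower than this, which is not measured. It takes 7 to 12 N until the nose clears the teeth at 6 mm of travel, then 4 to 6 N; solid stop at 8 mm; bends above 18 N. Free room all round above it.
- deck_edge (a point): Middle of the deck's edge next to the track, on the deck's top surface (at y 370 of the lift); moves with the deck; 160 mm above the bench at the start.
- carriage (a joint): Height of the deck in m relative to the start: 0 at the start, negative when sunk, -0.084 at the bottom.
- track_edge (a point): Middle of the roller track's edge next to the deck, at the height of the top of its steel rollers: the level to reach, 85 to 135 mm above the bench, set by telescopic legs; fixed. The track is 240 mm wide, 190 mm long and begins 5 mm beyond the deck.
- solder_spool: Bystander: steel spool of solder wire, 54 mm across, 48 mm high; loose, leave it alone. Origin at the centre of its underside.
- driver: Bystander: black-handled screwdriver, 180 mm long; loose, leave it alone. Origin at the centre of its underside.
- part_reel: Bystander: black component reel lying flat, 178 mm across, 14 mm high; loose, leave it alone. Origin at the centre of its underside.
- flux_bottle: Bystander: brown bottle, 48 mm across, 130 mm high; loose, leave it alone. Origin at the centre of its underside.
- tip_cleaner: Bystander: dark round tip-cleaner tin, 72 mm across, 46 mm high; loose, leave it alone. Origin at the centre of its underside.
- spare_board: Bystander: green circuit board lying flat, 130 x 90 mm; loose, leave it alone. Origin at the centre of its underside.
- tweezers: Bystander: steel tweezers lying flat, 135 mm long; loose, leave it alone. Origin at the centre of its underside.

How it is judged (in metres and radians):
On the way:
1. the pawl is lifted and the deck has sunk by 10 mm or more (value of joint carriage below -0.01 m), for 0.1 s.
At the end, for the whole second after the job is handed in: the deck's top edge is within 6 mm of the height of the track's rollers and at rest (under 2 mm/s) with nothing touching the lift, which it can only be with the pawl fully dropped in a tooth (z of deck_edge in the frame of track_edge between -0.006 and 0.006 m and velocity of joint carriage between -0.002 and 0.002 m/s).
It fails at once if the robot presses on the pawl or any other part of the lift with more than 18 N (contact force between any of the fingers, the arm and lift above 18 N).
It fails at once if a loose thing on the bench is moved by more than 20 mm (distance of any of solder_spool, driver, part_reel, flux_bottle, tip_cleaner, spare_board, tweezers from where it was at the start of the episode above 0.02 m).
It also fails if it takes over 45 s, if anything falls off the work surface, if the arm or the gripper's body presses on something with over 40 N, if the wrist force passes 120 N, or if a joint passes its speed limit or range.

ROBOT

A 7-joint arm with a two-finger parallel gripper is mounted at the origin on the work surface. World frame = base frame: x ahead of the robot, y to its left, z up, the work surface at z = 0. Lengths are in m, angles in degrees, forces in N, time in s.
With the tool pointing down it reaches from about 0.4 to 0.75 m from the base axis. Payload 19.5 kg.
Tool frame: the origin (TCP) lies at the very end of the fingers, on their centre line; the grasp point (between the pads) lies 19 mm behind it; z points along the fingers, y is the line along which they close (so a half turn about z gives the same grasp; the last joint's range is limited). The gripper opens to 85 mm and grips with 20 to 120 N. Pads are 22 mm wide; open, the fingers measure 114 mm over their backs; the gripper's body (76 mm by 85 mm) begins 54 mm behind the grasp point. The pads swing forward as they close: fully open they stand 13 mm farther back than shut.
Start: joints at [-71.488, 40.479, -1.581, 85.061, 1.261, 54.483, -4.326], TCP at [0.205, 0.537, 0.231] pointing down, gripper open.
Joint ranges: [-155.06, 155.06], [-18.47, 123.98], [-90, 86.84], [0, 140.48], [-83.41, 263.41], [0, 116], [-161.91, 161.91]. Speed limits (degrees/s): [108.29, 108.29, 147.25, 147.25, 172.46, 172.46, 172.46].

INTERFACE

Orientations are given as [roll, pitch, yaw] about the fixed x, y, z axes, in that order (R = Rz(yaw) Ry(pitch) Rx(roll)).
In Python, from rig import sensors, optics, ctrl, spot_in, cut_out gives the robot as it stands.
- The arm moves only by the tool send_rows, never from a script. Its argument "deltas" is a list that holds one entry, the list of rows, each a list of 7 numbers: the opening, from -1 (shut) to 1 (fully open), so that 0 is half open, then the shift along the tool's x, y, z normalised to -1 to 1, where 1 is 200 mm, then the turn, a rotation vector about the tool's x, y, z normalised to -1 to 1, where 1 is 30 degrees. In form: [[[jaw, x, y, z, wx, wy, wz], ...]]. A call has 1 to 20 rows; each row shifts and turns the commanded pose from where the row before left it, along the tool's axes as they then stand; what a row does not reach is not made up. A row lasts 1/10 s, in which the tool goes at most 50 mm and 8.59 degrees, less where a joint would pass 70% of its speed; a pose out of reach is approached as far as the arm can. A call with a number of a shift or a turn outside -1 to 1 is refused whole. A call with a gripper value outside its range is refused whole. The fingers move at their own pace and stop on an object; "newtons" is the grip in N (left out, the last holds). Time passes only in rows, so rows that do not move let the fingers close. It gives the time, the measured TCP pose, the force, the opening and the grip force at its end, in the units of the state.
- sensors.sense(): the state, without advancing time (a new reading comes with each control period).
- optics.snapshot(name): name is "scene" or "side" or "wrist"; returns the picture (420x560x3 uint8, red, green, blue); there is no depth.
- optics.calibration(name): a dict with "mtx" (3x3 intrinsics, pixels), "k1" (the pictures are not rectified: a ray, as slopes to the right and down, at radius r is drawn at 1 + k1 r^2 times it, then the intrinsics apply), "position" and "attitude" of the camera in the world. Camera axes: x right, y down, z forward; pixel columns grow to the right and rows downward; lengths in m; the calibration is good to about 2 mm. A picture is of the moment at which its call begins: read the wrist's pose just before it. calibration takes no time and is no camera call; for the wrist camera it gives the pose at the moment of the call.
- ctrl.hand_in(): hands the job in; it is judged then, once.
Trained networks look in the newest picture that a camera, given by its name, has taken for a name from the list of things; names that differ only in an ending like _2 or _b are one class to them, and where a whole thing is asked for, a point or a joint stands for the part that bears it (a point fixed in the world has none). Each returns a list of dicts, best first, with "p" (0 to 1); they miss things now and then, are a little off and sometimes report something else, mostly with a low value. They report only what shows in the picture. A call takes as long as a camera call.
- spot_in(camera, thing): "point" ([row, column] in pixels, amid what is visible of it).
- cut_out(camera, thing): "region" (420x560 bool, what is visible of it) and "point" ([row, column] in pixels, amid what is visible of it).
The state is a dict: "time_s": time; "joint_positions": joint angles; "joint_vel": joint speeds; "joint_efforts": joint torques, N m; "tool_pos": TCP position; "tool_rot": TCP orientation; "wrist_force": force on the tool from outside, world axes, zero at the start; "moment": the same for the moment, N m; "width": finger opening in m; "grasp_force": force on a finger pad.
Only numpy, scipy, OpenCV 4.12 (cv2) and the standard library are available. Lean on these libraries where they do the work, as an engineer would, in place of code of your own. Each camera call takes 0.05 s, during which the arm holds its last target. There are 200 camera calls.

## Working session

There is one attempt and no reset: what is moved stays moved. The work goes in short steps, Python scripts to look and compute and a tool call to move; the robot and the scene stay as the last step left them, time stands still between calls to the robot, and variables do not carry over. Pictures are saved under pics/ and viewed, at most 10 in all, crops included, and the job is handed in when it is done.

Besides the shell and the picture viewer there is one more tool, called after "Request:" as name(argument=value, ...) on one line, values as JSON. send_rows: Moves the arm, as the interface text tells. Scaled input: -1 to 1 covers 200 mm each way for a shift and 30 degrees each way for a turn. Its arguments: {"type":"object","properties":{"deltas":{"type":"array"},"newtons":{"type":"number"}},"required":["deltas"]}

```bash
mkdir -p pics; ls
python3 - <<'E'
from rig import *
import cv2,numpy as np
for n in ["scene","side"]:
    im=optics.snapshot(n); cv2.imwrite(f"pics/{n}0.png",im[...,::-1])
    c=optics.calibration(n); print(n,c)
    for t in ["button_place","deck_edge","track_edge","shaft","pawl_pivot","lift"]:
        try: print(t,[(np.round(d["point"]).tolist(),round(d["p"],2)) for d in spot_in(n,t)[:2]])
        except Exception as e: print(t,e)
print(sensors.sense())
E
```

```text
pics
scene {'mtx': array([[401.7341916 ,   0.        , 278.24580055],
       [  0.        , 401.7341916 , 206.68521648],
       [  0.        ,   0.        ,   1.        ]]), 'k1': -0.10375521926471862, 'position': array([1.25059085, 0.47207941, 0.98936643]), 'attitude': array([-135.44303035,    0.9522397 ,  126.73938381])}
button_place [([221.0, 361.0], 0.91)]
deck_edge [([218.0, 379.0], 0.63), ([161.0, 190.0], 0.57)]
track_edge [([282.0, 456.0], 0.71)]
shaft [([224.0, 361.0], 0.59), ([159.0, 192.0], 0.58)]
pawl_pivot [([224.0, 358.0], 0.66)]
lift [([221.0, 359.0], 0.85)]
side {'mtx': array([[542.3472601 ,   0.        , 276.92117478],
       [  0.        , 542.3472601 , 216.31414273],
       [  0.        ,   0.        ,   1.        ]]), 'k1': -0.032170793834312816, 'position': array([ 0.12888471, -1.05777408,  1.13469893]), 'attitude': array([-132.36319721,   -0.36062351,  -23.76472106])}
button_place [([177.0, 233.0], 0.71)]
deck_edge [([151.0, 223.0], 0.63)]
track_edge [([131.0, 168.0], 0.7), ([394.0, 373.0], 0.2)]
shaft [([176.0, 232.0], 0.57)]
pawl_pivot [([173.0, 230.0], 0.6)]
lift [([176.0, 235.0], 0.68)]
{'time_s': 0.7, 'joint_positions': array([-71.49025689,  40.47852185,  -1.58155093,  85.06145916,
         1.26109946,  54.48343532,  -4.32524456]), 'joint_vel': array([-0.02615055,  0.00251014,  0.05532147, -0.00991608,  0.00690811,
        0.07540552, -0.00404918]), 'joint_efforts': array([ 8.37076441e-04, -8.82864261e+01,  1.23401061e+00, -2.36368167e+01,
        1.69677311e-02,  1.86692203e-03,  7.91330785e-05]), 'tool_pos': array([0.20510251, 0.53714319, 0.23127686]), 'tool_rot': array([-1.79993929e+02,  2.12908021e-04,  1.59100955e+02]), 'wrist_force': array([0.22276085, 0.04730281, 0.13895994]), 'moment': array([-0.01916064,  0.01377604, -0.023007  ]), 'grasp_force': 0.0, 'width': 0.08535446664236948}
```

View pics/scene0.png

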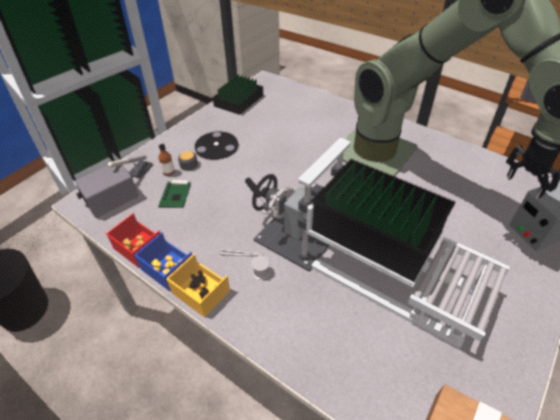

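View pics/side0.png

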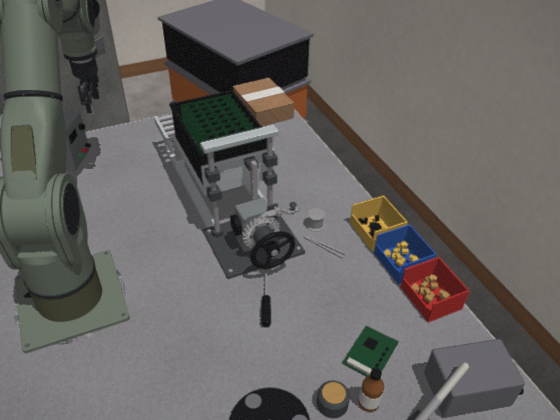

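The lift stands mid-bench. In the side view, the handwheel is at about (row 250, col 272) and the button at about (205, 293). In the scene view, the track is at about (285, 460). I'll zoom in next.

```bash
cat > h.py <<'E'
import numpy as np,cv2
from rig import *
from scipy.spatial.transform import Rotation as R
from scipy.optimize import least_squares
def proj(c,P):
    P=np.atleast_2d(P); r=R.from_euler('xyz',c['attitude'],degrees=True).as_matrix()
    q=(P-c['position'])@r; s=q[:,:2]/q[:,2:]; s=s*(1+c['k1']*(s**2).sum(1,keepdims=True))
    return s@c['mtx'][:2,:2].T+c['mtx'][:2,2]   # col,row
def lift2w(p,L): # p mm ; p = x,y,yawdeg
    a=np.radians(p[2]); L=np.atleast_2d(L)/1000.
    return np.c_[p[0]+L[:,0]*np.cos(a)-L[:,1]*np.sin(a),p[1]+L[:,0]*np.sin(a)+L[:,1]*np.cos(a),L[:,2]]
def ray(c,cr):
    k=c['mtx'];s=np.array([(cr[0]-k[0,2])/k[0,0],(cr[1]-k[1,2])/k[1,1]]);u=s.copy()
    for _ in range(20):u=s/(1+c['k1']*(u@u))
    d=R.from_euler('xyz',c['attitude'],degrees=True).as_matrix()@np.r_[u,1];return c['position'],d/np.linalg.norm(d)
def tri(cs,crs):
    A=0;b=0
    for c,cr in zip(cs,crs):
        o,d=ray(c,cr);M=np.eye(3)-np.outer(d,d);A=A+M;b=b+M@o
    return np.linalg.solve(A,b)
E
python3 - <<'E'
import cv2
a=cv2.imread('pics/side0.png')[90:290,150:350]; cv2.imwrite('pics/c1.png',cv2.resize(a,(800,600)[1:]*2,interpolation=2)if 0 else cv2.resize(a,(600,600),interpolation=2))
a=cv2.imread('pics/scene0.png')[130:355,240:540]; cv2.imwrite('pics/c2.png',cv2.resize(a,(800,600),interpolation=2))
E
```

```text
(no output)
```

View pics/c1.png

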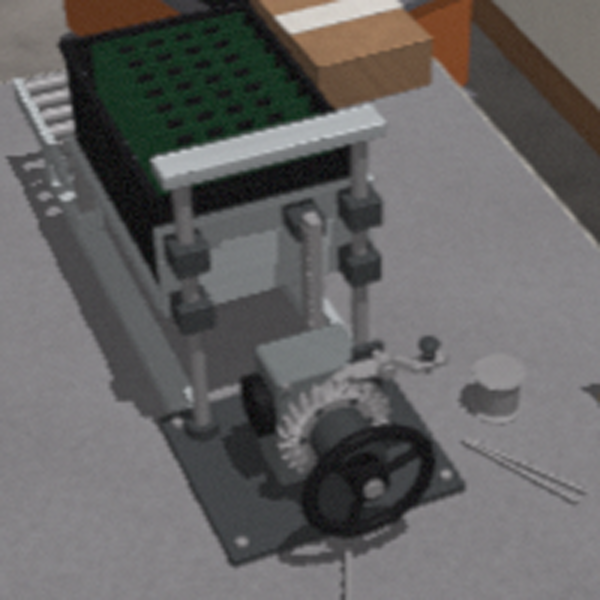

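View pics/c2.png

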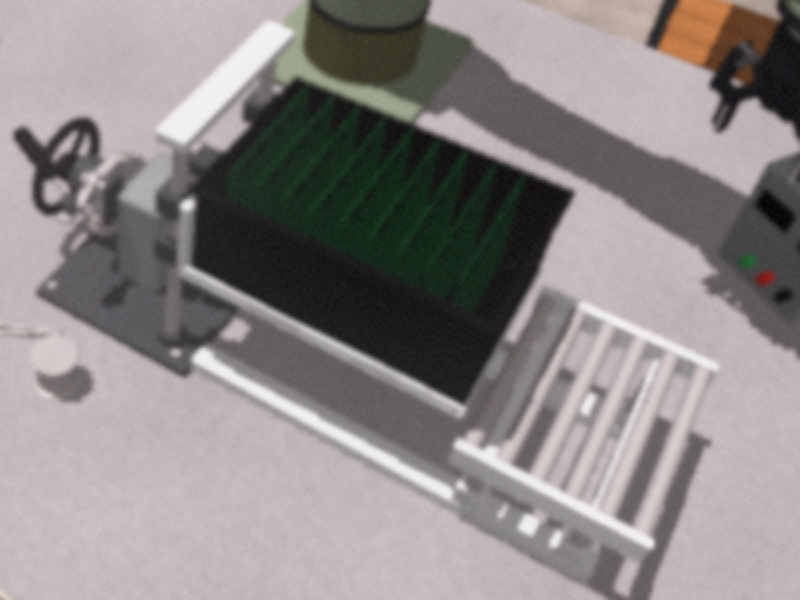

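c1 shows the base-plate corners at (233,562) and (465,489), the handwheel hub at (373,488) and the button at (430,342). c2 shows the base corners at (40,292) and (187,375), the deck corner at (465,410) and the track's near rail from (458,445) to (650,545). I'll fit the lift pose to these.

Run:
```python
from h import *
S=optics.calibration("side");C=optics.calibration("scene")
s=lambda a,b:(150+a/3,90+b/3); c=lambda a,b:(240+a*.375,130+b*.375)
obs=[(S,(-120,-130,8),s(233,562)),(S,(120,-130,8),s(465,489)),(S,(0,-172,100),s(373,488)),
(C,(120,-130,8),c(40,292)),(C,(120,80,8),c(187,375)),(C,(110,370,160),c(465,408)),(C,(-110,370,280),c(572,190)),(C,(110,370,280),c(492,325))]
def f(p): return np.concatenate([(proj(k,lift2w(p,L))[0]-q) for k,L,q in obs])
for y0 in (0,90,-45,45):
    r=least_squares(f,[.5,0,y0],loss='soft_l1'); print(r.cost,r.x)
    if y0==0 or r.cost<best.cost: best=r
p=best.x;print(np.round(f(p).reshape(-1,2),1).tolist())
# button height from side view along x=95,y=-90
for h in (157,165,173): print(h,[np.round(proj(k,lift2w(p,(95,-90,h)))[0],1).tolist() for k in (S,C)], lift2w(p,(95,-90,h)))
print('btn obs',s(430,338))
# track: corners near rail in c2
for h in (85,110,135): print(h,[(np.round((np.array(proj(C,lift2w(p,(x,y,h)))[0])-[240,130])/.375)).tolist() for x,y in((120,375),(120,565),(-120,375),(-120,565))],
 [(np.round((np.array(proj(S,lift2w(p,(x,y,h)))[0])-[150,90])*3)).tolist() for x,y in((-120,375),(-120,565))])
np.save('p.npy',p)
```

```text
11.165661642275209 [0.52358665 0.02674741 1.86493733]
11.165661642271488 [0.52358665 0.02674741 1.86493649]
11.165661642271708 [0.52358665 0.02674741 1.86493595]
11.165661642276637 [0.52358665 0.02674741 1.86493752]
[[0.0, 1.0], [0.2, -1.7], [-0.4, -1.2], [-2.1, -0.9], [-1.2, -1.7], [-0.8, 0.3], [1.2, -4.7], [1.3, 1.3]]
157 [[292.5, 206.6], [265.8, 206.1]] [[ 0.62146525 -0.06011329  0.157     ]]
165 [[292.6, 204.4], [265.7, 204.2]] [[ 0.62146525 -0.06011329  0.165     ]]
173 [[292.7, 202.2], [265.6, 202.3]] [[ 0.62146525 -0.06011329  0.173     ]]
btn obs (293.33333333333337, 202.66666666666669)
85 [[446.0, 462.0], [636.0, 560.0], [530.0, 302.0], [701.0, 379.0]] [[57.0, 200.0], [8.0, 113.0]]
110 [[452.0, 448.0], [646.0, 547.0], [536.0, 287.0], [710.0, 365.0]] [[54.0, 181.0], [5.0, 94.0]]
135 [[458.0, 434.0], [656.0, 534.0], [543.0, 272.0], [720.0, 350.0]] [[51.0, 162.0], [2.0, 76.0]]
```

```bash
cat >> h.py <<'E'
def plan(pos,yaw=None,rpy=None):
    s=sensors.sense(); T=R.from_euler('xyz',s['tool_rot'],degrees=True)
    d=T.inv().apply(np.array(pos)-s['tool_pos']); print('tool shift units',np.round(d/.2,4),'world d',np.round(np.array(pos)-s['tool_pos'],4))
    if yaw is not None: print('turn units',np.round((T.inv()*R.from_euler('xyz',[180,0,yaw],degrees=True)).as_rotvec(degrees=True)/30,4))
E
python3 - <<'E'
from h import *
p=np.load('p.npy'); c=optics.calibration("wrist"); s=sensors.sense()
T=R.from_euler('xyz',s['tool_rot'],degrees=True)
print('cam in tool',T.inv().apply(c['position']-s['tool_pos']), (T.inv()*R.from_euler('xyz',c['attitude'],degrees=True)).as_matrix().round(2)); print(c['mtx'][0,0])
print('track edge',lift2w(p,(0,375,110)),lift2w(p,(0,565,110)))
plan((0.42,0.47,0.40),180); plan((.6,.47,.4))
E
```

```text
cam in tool [ 0.07807708 -0.00017998 -0.14174089] [[-0.   -0.95 -0.31]
 [ 1.   -0.    0.  ]
 [-0.   -0.31  0.95]]
315.1525342307287
track edge [[0.51138283 0.40154878 0.11      ]] [[0.50519955 0.59144814 0.11      ]]
tool shift units [-1.1236  0.0696 -0.8436] world d [ 0.2149 -0.0671  0.1687]
turn units [-2.000e-04 -0.000e+00 -6.966e-01]
tool shift units [-1.9643  0.3906 -0.8436] world d [ 0.3949 -0.0671  0.1687]
```

Request:
send_rows(deltas=[[[-1, 0, 0, -0.25, 0, 0, 0], [-1, 0, 0, -0.2, 0, 0, 0], [-1, -0.2, 0.015, 0, 0, 0, 0], [-1, -0.2, 0.015, 0, 0, 0, 0], [-1, -0.2, 0.015, 0, 0, 0, 0], [-1, -0.2, 0.015, 0, 0, 0, 0], [-1, 0, 0, 0, 0, 0, 0], [-1, 0, 0, 0, 0, 0, 0]]])

```text
time_s: 1.5
tool_pos: [0.3593, 0.491, 0.321]
tool_rot: [-180.0, -0.0, 159.0]
wrist_force: [-0.5, -0.1, 0.9]
width: 0.0001
grasp_force: 0.0
```

```bash
cat > w.py <<'E'
import sys; from h import *
n=sys.argv[1]; c=optics.calibration("wrist"); im=optics.snapshot("wrist"); cv2.imwrite(f"pics/{n}.png",im[...,::-1]); np.save(n+'.npy',c,allow_pickle=True)
p=np.load('p.npy'); s=sensors.sense(); print(s['tool_pos'],s['tool_rot'],s['time_s'],c['position'])
for t in ("track_edge","deck_edge"):
    print(t,[(np.round(d["point"]).tolist(),round(d["p"],2)) for d in spot_in("wrist",t)[:2]])
for L in ((120,375,110),(-120,375,110),(-120,565,110),(110,370,160),(-110,370,160)): print(L,proj(c,lift2w(p,L))[0].round())
E
python3 w.py w1; python3 -c "
from h import *; plan((.54,.49,.32))"
```

```text
[0.35838574 0.49149528 0.32118841] [-1.79990419e+02 -3.36216568e-02  1.59117214e+02] 1.55 [0.28638797 0.51878314 0.46279309]
track_edge [([239.0, 341.0], 0.72)]
deck_edge [([333.0, 90.0], 0.94)]
(120, 375, 110) [291. 374.]
(-120, 375, 110) [216. 232.]
(-120, 565, 110) [366. 172.]
(110, 370, 160) [286. 400.]
(-110, 370, 160) [207. 259.]
tool shift units [-0.8545  0.3152  0.0065] world d [ 0.1822 -0.0018 -0.0014]
```

Request:
send_rows(deltas=[[[-1, -0.21, 0.08, 0, 0, 0, 0], [-1, -0.21, 0.08, 0, 0, 0, 0], [-1, -0.21, 0.08, 0, 0, 0, 0], [-1, -0.21, 0.08, 0, 0, 0, 0], [-1, 0, 0, 0, 0, 0, 0], [-1, 0, 0, 0, 0, 0, 0], [-1, 0, 0, 0, 0, 0, 0]]])

```text
time_s: 2.35
tool_pos: [0.5193, 0.4935, 0.3222]
tool_rot: [180.0, -0.0, 159.2]
wrist_force: [-0.2, 0.1, 0.1]
width: 0.0002
grasp_force: 0.0
```

```bash
python3 w.py w2
python3 - <<'E'
import cv2,numpy as np
a=cv2.imread('pics/w1.png');b=cv2.imread('pics/w2.png')
x=np.hstack([a[100:420,120:460],b[100:420,120:460]]); cv2.imwrite('pics/c3.png',cv2.resize(x,(800,376),interpolation=2))
E
```

```text
[0.51933741 0.49346445 0.32249045] [ 1.79981897e+02 -1.47835435e-02  1.59183241e+02] 2.4 [0.44627893 0.52107018 0.46399389]
track_edge [([165.0, 287.0], 0.9)]
deck_edge [([258.0, 90.0], 0.71), ([256.0, 96.0], 0.66)]
(120, 375, 110) [246. 285.]
(-120, 375, 110) [154. 104.]
(-120, 565, 110) [318.  29.]
(110, 370, 160) [234. 302.]
(-110, 370, 160) [135. 116.]
```

View pics/w2.png

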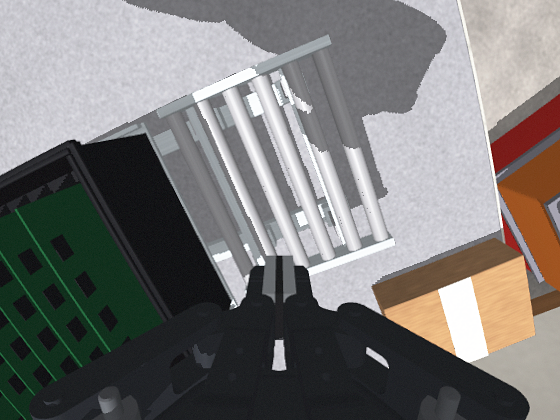

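View pics/w1.png

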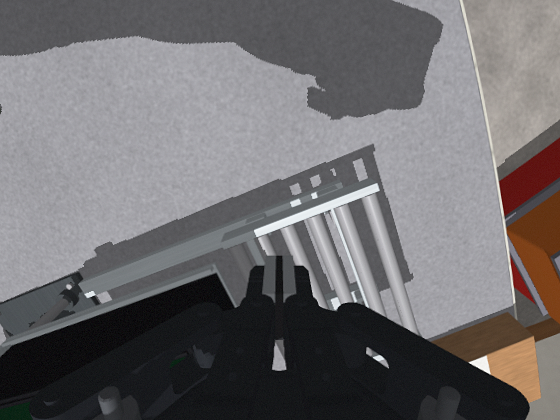

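w2 shows the track's -x rail from (158,110) to (329,36), with five rollers along x and the deck box at left. w1 shows the same rail end at (377,182). I need a baseline across the rollers, so the next views will be offset in y.

Request:
send_rows(deltas=[[[-1, 0.18, 0.104, 0, 0, 0, 0], [-1, 0.18, 0.104, 0, 0, 0, 0], [-1, 0.18, 0.104, 0, 0, 0, 0], [-1, 0, 0, 0, 0, 0, 0], [-1, 0, 0, 0, 0, 0, 0], [-1, 0, 0, 0, 0, 0, 0]]])

```text
time_s: 3.1
tool_pos: [0.4425, 0.589, 0.3222]
tool_rot: [180.0, 0.0, 159.1]
wrist_force: [0.4, -0.0, -1.0]
width: 0.0003
grasp_force: 0.0
```

```bash
python3 w.py w3
python3 - <<'E'
from h import *
c1=np.load('w1.npy',allow_pickle=True).item();c2=np.load('w2.npy',allow_pickle=True).item()
print(tri([c1,c2],[(377,182),(329,35)]),tri([c1,c2],[(380,190),(331,44)]))
plan((.45,.36,.38))
E
```

```text
[0.44270302 0.58887613 0.32238287] [1.79985743e+02 2.32125488e-02 1.59031695e+02] 3.15 [0.36941259 0.61679885 0.46399117]
track_edge [([224.0, 218.0], 0.82)]
deck_edge [([313.0, 63.0], 0.91)]
(120, 375, 110) [205. 350.]
(-120, 375, 110) [113. 198.]
(-120, 565, 110) [259. 133.]
(110, 370, 160) [189. 373.]
(-110, 370, 160) [ 91. 221.]
[0.39664802 0.59317546 0.12293242] [0.40555551 0.59244522 0.12605321]
tool shift units [-0.4438 -1.0558 -0.2887] world d [ 0.0073 -0.229   0.0577]
```

Request:
send_rows(deltas=[[[-1, 0, 0, -0.2, 0, 0, 0], [-1, 0, -0.1, -0.2, 0, 0, 0], [-1, -0.08, -0.2, 0, 0, 0, 0], [-1, -0.09, -0.2, 0, 0, 0, 0], [-1, -0.09, -0.2, 0, 0, 0, 0], [-1, -0.09, -0.2, 0, 0, 0, 0], [-1, -0.09, -0.15, 0, 0, 0, 0], [-1, 0, 0, 0, 0, 0, 0], [-1, 0, 0, 0, 0, 0, 0]]])

```text
time_s: 4.15
tool_pos: [0.4524, 0.4291, 0.3883]
tool_rot: [179.8, 0.1, 159.0]
wrist_force: [0.5, -0.3, -0.0]
width: 0.0002
grasp_force: 0.0
```

```bash
python3 w.py w4
python3 - <<'E'
import cv2,numpy as np
a=cv2.imread('pics/w3.png');b=cv2.imread('pics/w4.png')
x=np.hstack([a[80:380,60:330],b[80:380,190:460]]); cv2.imwrite('pics/c4.png',cv2.resize(x,(800,444),interpolation=2))
E
```

```text
[0.45206525 0.42996596 0.38785431] [1.79820900e+02 5.60384950e-02 1.59120809e+02] 4.2 [0.37905059 0.4564495  0.52999554]
track_edge [([187.0, 347.0], 0.67)]
deck_edge [([271.0, 131.0], 0.69)]
(120, 375, 110) [306. 284.]
(-120, 375, 110) [239. 135.]
(-120, 565, 110) [377.  76.]
(110, 370, 160) [303. 299.]
(-110, 370, 160) [234. 148.]
```

View pics/c4.png

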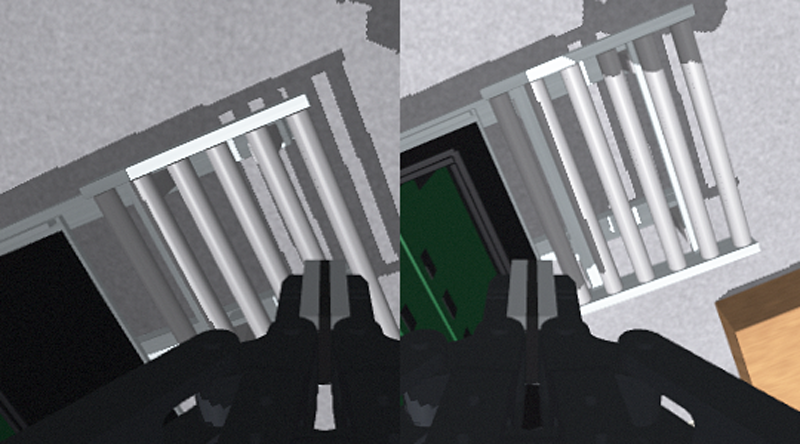

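c4 shows the five rollers with the -x rail in both views. The outermost roller runs from (300,115) to (395,290) on the left and from (680,30) to (748,245) on the right. I'll extract the edges with LSD.

Run:
```python
from h import *
p=np.load('p.npy')
for n in ('w3','w4'):
    g=cv2.cvtColor(cv2.imread(f'pics/{n}.png'),6); L=cv2.createLineSegmentDetector().detect(g)[0][:,0]
    c=np.load(n+'.npy',allow_pickle=True).item()
    print(n)
    S=[]
    for l in L:
        d=l[2:]-l[:2]
        if l[1]>l[3]: l=l[[2,3,0,1]];d=-d
        ang=np.degrees(np.arctan2(d[1],d[0])); ln=np.hypot(*d)
        if ln>30 and 45<ang<85 and l[1]<330 and l[0]>100:
            # plane-intersection at z=.12 -> lift y of both ends
            q=[]
            for e in (l[:2],l[2:]):
                o,u=ray(c,e); w=o+u*((.12-o[2])/u[2]); q.append(w)
            a=np.radians(p[2]); ly=[1e3*(-(w[0]-p[0])*np.sin(a)+(w[1]-p[1])*np.cos(a)) for w in q]
            lx=[1e3*((w[0]-p[0])*np.cos(a)+(w[1]-p[1])*np.sin(a)) for w in q]
            S.append((ly[0],ly[1],lx[0],lx[1],*l))
    for s in sorted(S): print(np.round(s,1).tolist())
```

```text
w3
[341.5, 339.3, -85.7, 52.4, 101.3, 236.0, 156.4, 325.1]
[398.4, 397.0, -91.7, -3.3, 138.1, 214.4, 173.3, 276.8]
[401.9, 401.1, -36.7, 5.9, 163.5, 252.9, 179.6, 281.7]
[409.1, 407.0, -83.1, 31.2, 149.5, 217.5, 193.3, 296.2]
[414.6, 412.1, -100.2, 39.1, 146.3, 202.8, 199.7, 299.9]
[418.9, 416.3, -99.8, 42.5, 149.6, 201.7, 203.7, 301.0]
[427.2, 425.3, -98.2, 47.8, 156.5, 200.3, 211.9, 302.0]
[449.4, 446.1, -98.1, 64.2, 173.2, 193.1, 232.1, 306.8]
[460.2, 458.2, -98.6, 61.0, 181.4, 189.0, 239.5, 301.8]
[483.2, 480.2, -98.5, 32.8, 199.3, 181.3, 245.8, 278.0]
[493.3, 492.4, -97.9, 21.8, 207.7, 178.3, 251.1, 267.3]
[502.8, 500.4, -79.6, -1.6, 222.3, 189.7, 249.1, 248.9]
[512.5, 510.7, -73.2, -1.9, 232.5, 191.6, 256.8, 245.6]
[518.3, 514.9, -96.6, 11.4, 228.3, 170.7, 264.6, 253.7]
[527.3, 524.7, -98.0, 15.1, 235.1, 166.4, 273.3, 253.4]
[532.9, 531.7, -74.0, 17.5, 248.8, 184.1, 279.4, 253.1]
[537.4, 536.5, -76.8, 19.9, 251.4, 180.3, 283.9, 253.4]
[549.9, 547.2, -97.3, 38.5, 254.1, 159.0, 297.9, 263.0]
[560.7, 558.4, -97.5, 113.1, 263.1, 154.9, 327.3, 307.8]
[564.2, 563.3, 54.4, 103.4, 315.
[... 2714 characters left out ...]
 390.6, 123.7, 425.3, 244.5]
[564.4, 563.8, 62.9, 111.9, 418.4, 206.8, 426.5, 237.0]
[566.0, 564.9, -59.5, 47.6, 394.4, 121.9, 415.9, 196.8]
[596.4, 598.8, 218.7, 355.2, 462.4, 288.0, 477.9, 350.7]
[642.0, 644.3, 218.2, 353.6, 490.2, 277.0, 503.0, 340.4]
[694.9, 689.0, -14.0, 156.9, 496.0, 118.1, 513.1, 231.7]
[695.4, 692.9, 72.6, 156.8, 508.1, 177.9, 515.6, 230.6]
[697.2, 695.2, 9.4, 70.7, 501.0, 134.3, 507.8, 176.7]
[699.8, 695.2, -160.8, -15.6, 472.2, 0.6, 495.9, 116.8]
[699.9, 697.8, -63.7, 1.1, 491.4, 79.2, 500.3, 128.2]
[702.5, 700.0, -149.3, -63.3, 476.8, 9.4, 491.6, 79.4]
[704.0, 719.0, 161.8, 216.9, 522.9, 230.7, 536.4, 257.8]
[738.6, 758.4, 131.4, 202.7, 541.7, 203.9, 558.6, 240.4]
```

The rollers' axis triangulates to about 123.4 mm with a radius of about 5.5 mm, so the roller top is at about 129 mm. The deck edge comes out at 160.2 mm against the known 160, so bias is negligible. The target is 6 teeth down, to about 128.6 mm. Now moving to the button.

Request:
send_rows(deltas=[[[-1, 0, 0, -0.18, 0, 0, 0], [-1, -0.128, -0.153, 0, 0, 0, 0], [-1, -0.128, -0.153, 0, 0, 0, 0], [-1, -0.128, -0.153, 0, 0, 0, 0], [-1, -0.128, -0.153, 0, 0, 0, 0], [-1, -0.128, -0.153, 0, 0, 0, 0], [-1, -0.128, -0.153, 0, 0, 0, 0], [-1, -0.128, -0.153, 0, 0, 0, 0], [-1, -0.128, -0.153, 0, 0, 0, 0], [-1, -0.128, -0.153, 0, 0, 0, 0], [-1, -0.128, -0.153, 0, 0, 0, 0], [-1, -0.128, -0.153, 0, 0, 0, 0], [-1, -0.128, -0.153, 0, 0, 0, 0], [-1, -0.128, -0.153, 0, 0, 0, 0], [-1, 0, 0, 0.2, 0, 0, 0], [-1, 0, 0, 0.2, 0, 0, 0], [-1, 0, 0, 0, 0, 0, 0], [-1, 0, 0, 0, 0, 0, 0]]])

```text
time_s: 6.1
tool_pos: [0.6219, -0.0598, 0.3441]
tool_rot: [179.8, 0.1, 159.2]
wrist_force: [0.3, 0.6, 1.6]
width: 0.0001
grasp_force: 0.0
```

```bash
cat > b.py <<'E'
import sys; from h import *
n=sys.argv[1]; c=optics.calibration("wrist"); im=optics.snapshot("wrist"); cv2.imwrite(f"pics/{n}.png",im[...,::-1]); np.save(n+'.npy',c,allow_pickle=True)
p=np.load('p.npy'); s=sensors.sense(); print(s['tool_pos'],s['tool_rot'],s['time_s'],s['wrist_force'])
for t in ("button_place","pawl_pivot","shaft"): print(t,[(np.round(d["point"]).tolist(),round(d["p"],2)) for d in spot_in("wrist",t)[:2]])
print(proj(c,lift2w(p,(95,-90,165))).round())
E
python3 b.py b1
```

```text
[ 0.62221369 -0.05986881  0.34502257] [179.81328344   0.19927073 159.17105507] 6.15 [ 0.09864149 -0.36652819  0.15614266]
button_place [([86.0, 381.0], 0.76), ([260.0, 69.0], 0.69)]
pawl_pivot [([86.0, 384.0], 0.81)]
shaft [([83.0, 382.0], 0.75)]
[[278. 187.]]
```

View pics/b1.png

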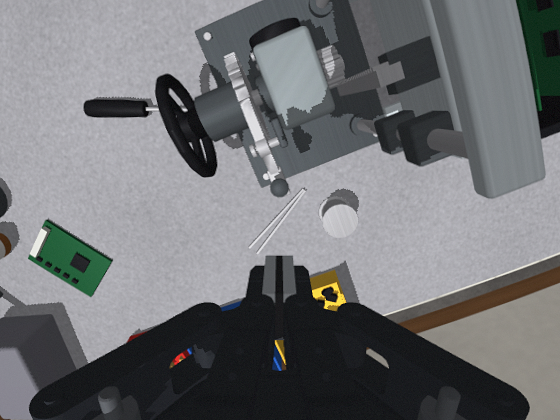

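b1 shows the dark button at (row 188, col 280). The fit predicts (187, 278), so the position holds.

Run:
```python
from h import *
b=np.load('b1.npy',allow_pickle=True).item()
t=tri([b,optics.calibration('side')],[(280,188),(293.3,203)]); print(t)
plan((t[0],t[1],.19))
```

```text
[ 0.62345182 -0.05849717  0.16794649]
tool shift units [-0.0012  0.0077  0.7733] world d [ 0.0015  0.0016 -0.1546]
```

Request:
send_rows(deltas=[[[-1, 0, 0.008, 0.2, 0, 0, 0], [-1, 0, 0, 0.2, 0, 0, 0], [-1, 0, 0, 0.2, 0, 0, 0], [-1, 0, 0, 0.15, 0, 0, 0], [-1, 0, 0, 0.05, 0, 0, 0], [-1, 0, 0, 0, 0, 0, 0], [-1, 0, 0, 0, 0, 0, 0], [-1, 0, 0, 0, 0, 0, 0]]])

```text
time_s: 7.1
tool_pos: [0.623, -0.0586, 0.1847]
tool_rot: [179.8, 0.2, 159.1]
wrist_force: [-0.2, -0.4, 0.1]
width: -0.0006
grasp_force: 0.0
```

Request:
send_rows(deltas=[[[-1, 0, 0, 0.01, 0, 0, 0], [-1, 0, 0, 0.01, 0, 0, 0], [-1, 0, 0, 0, 0, 0, 0], [-1, 0, 0, 0, 0, 0, 0]]])

```text
time_s: 7.5
tool_pos: [0.6223, -0.0585, 0.179]
tool_rot: [179.9, 0.1, 159.1]
wrist_force: [0.1, 0.0, 0.1]
width: 0.0002
grasp_force: 0.0
```

Still free. I'll keep descending in 2 mm steps.

Request:
send_rows(deltas=[[[-1, 0, 0, 0.01, 0, 0, 0], [-1, 0, 0, 0.01, 0, 0, 0], [-1, 0, 0, 0, 0, 0, 0]]])

```text
time_s: 7.8
tool_pos: [0.6222, -0.0585, 0.1746]
tool_rot: [179.9, 0.0, 159.1]
wrist_force: [-0.5, -0.4, -0.1]
width: 0.0002
grasp_force: 0.0
```

Request:
send_rows(deltas=[[[-1, 0, 0, 0.01, 0, 0, 0], [-1, 0, 0, 0, 0, 0, 0]]])

```text
time_s: 8.0
tool_pos: [0.6222, -0.0585, 0.1727]
tool_rot: [179.9, 0.0, 159.1]
wrist_force: [0.1, -0.3, 0.6]
width: -0.0001
grasp_force: 0.0
```

Request:
send_rows(deltas=[[[-1, 0, 0, 0.01, 0, 0, 0], [-1, 0, 0, 0, 0, 0, 0]]])

```text
time_s: 8.2
tool_pos: [0.6224, -0.0585, 0.1709]
tool_rot: [179.9, 0.1, 159.1]
wrist_force: [-0.1, -0.1, 1.0]
width: -0.0003
grasp_force: 0.5
```

Request:
send_rows(deltas=[[[-1, 0, 0, 0.008, 0, 0, 0], [-1, 0, 0, 0, 0, 0, 0]]])

```text
time_s: 8.4
tool_pos: [0.6226, -0.0586, 0.1698]
tool_rot: [179.8, 0.1, 159.1]
wrist_force: [0.4, 0.3, 6.8]
width: 0.0005
grasp_force: 3.1
```

Request:
send_rows(deltas=[[[-1, 0, 0, 0.008, 0, 0, 0], [-1, 0, 0, 0, 0, 0, 0]]])

```text
time_s: 8.6
tool_pos: [0.623, -0.0585, 0.1684]
tool_rot: [179.8, 0.2, 159.1]
wrist_force: [2.4, 0.4, 7.5]
width: -0.0002
grasp_force: 3.6
```

Request:
send_rows(deltas=[[[-1, 0, 0, 0.008, 0, 0, 0], [-1, 0, 0, 0, 0, 0, 0]]])

```text
time_s: 8.8
tool_pos: [0.6232, -0.0585, 0.1669]
tool_rot: [179.8, 0.2, 159.1]
wrist_force: [3.9, -0.2, 7.1]
width: 0.0001
grasp_force: 3.6
```

Request:
send_rows(deltas=[[[-1, 0, 0, 0.006, 0, 0, 0], [-1, 0, 0, 0, 0, 0, 0]]])

```text
time_s: 9.0
tool_pos: [0.6234, -0.0585, 0.1658]
tool_rot: [179.8, 0.2, 159.1]
wrist_force: [4.3, -0.4, 7.3]
width: -0.0001
grasp_force: 3.6
```

Request:
send_rows(deltas=[[[-1, 0, 0, 0.005, 0, 0, 0], [-1, 0, 0, 0, 0, 0, 0]]])

```text
time_s: 9.2
tool_pos: [0.623, -0.0585, 0.1645]
tool_rot: [179.8, 0.2, 159.1]
wrist_force: [3.4, 0.1, 4.5]
width: -0.0
grasp_force: 2.1
```

The force dropped, so the pawl is clear. I'll hold about 1.1 s, then release and measure.

Request:
send_rows(deltas=[[[-1, 0, 0, 0.002, 0, 0, 0], [-1, 0, 0, 0, 0, 0, 0], [-1, 0, 0, 0, 0, 0, 0], [-1, 0, 0, 0, 0, 0, 0], [-1, 0, 0, 0, 0, 0, 0], [-1, 0, 0, 0, 0, 0, 0], [-1, 0, 0, 0, 0, 0, 0], [-1, 0, 0, 0, 0, 0, 0], [-1, 0, 0, 0, 0, 0, 0], [-1, 0, 0, 0, 0, 0, 0], [-1, 0, 0, 0, 0, 0, 0], [-1, 0, 0, -0.06, 0, 0, 0], [-1, 0, 0, 0, 0, 0, 0], [-1, 0, 0, 0, 0, 0, 0], [-1, 0, 0, 0, 0, 0, 0]]])

```text
time_s: 10.7
tool_pos: [0.622, -0.0585, 0.1754]
tool_rot: [179.9, 0.0, 159.1]
wrist_force: [-0.2, -0.9, 0.2]
width: -0.0001
grasp_force: 0.0
```

```bash
cat > d.py <<'E'
# deck height from shift of deck/box patches in the fixed cameras
import sys; from h import *
from scipy.optimize import minimize_scalar
n=sys.argv[1]; p=np.load('p.npy'); print(sensors.sense()['time_s'])
def est(nm,pts):
    c=optics.calibration(nm); im=optics.snapshot(nm); cv2.imwrite(f"pics/{nm}{n}.png",im[...,::-1])
    f=lambda a:cv2.GaussianBlur(cv2.cvtColor(a,cv2.COLOR_BGR2GRAY).astype(np.float32),(0,0),1)
    A=f(cv2.imread(f"pics/{nm}0.png")); B=f(im[...,::-1].copy()); out=[]
    for L in pts:
        w=lift2w(p,L)[0]; q=proj(c,w)[0]; u=proj(c,w-[0,0,.04])[0]-q   # px per 40 mm
        x,y=np.meshgrid(np.arange(-11,12),np.arange(-11,12)); x=(x+q[0]).astype(np.float32);y=(y+q[1]).astype(np.float32)
        t=cv2.remap(A,x,y,1); h=np.arange(-2,60,.25)
        e=[np.abs(t-cv2.remap(B,(x+u[0]*k/40).astype(np.float32),(y+u[1]*k/40).astype(np.float32),1)).mean() for k in h]
        out.append((round(float(h[np.argmin(e)]),2),round(float(min(e)),1)))
    print(nm,'sink mm, residual',out)
est('scene',[(110,370,160),(110,370,280),(-110,370,280),(110,250,160),(110,200,280)])
est('side',[(-110,370,280),(110,370,280),(-110,56,280),(0,150,280),(-50,250,280)])
E
python3 d.py 1
```

```text
10.7
scene sink mm, residual [(15.0, 11.8), (4.0, 2.9), (16.75, 49.4), (16.25, 3.2), (17.25, 1.0)]
side sink mm, residual [(59.75, 29.7), (59.75, 33.2), (14.0, 5.7), (-0.75, 18.4), (16.0, 2.5)]
```

About 15.7 mm has gone, which is 3 teeth. A second press, slightly shorter.

Request:
send_rows(deltas=[[[-1, 0, 0, 0.025, 0, 0, 0], [-1, 0, 0, 0.012, 0, 0, 0], [-1, 0, 0, 0.01, 0, 0, 0], [-1, 0, 0, 0.008, 0, 0, 0], [-1, 0, 0, 0.005, 0, 0, 0], [-1, 0, 0, 0, 0, 0, 0], [-1, 0, 0, 0, 0, 0, 0], [-1, 0, 0, 0, 0, 0, 0], [-1, 0, 0, 0, 0, 0, 0], [-1, 0, 0, 0, 0, 0, 0], [-1, 0, 0, 0, 0, 0, 0], [-1, 0, 0, 0, 0, 0, 0], [-1, 0, 0, 0, 0, 0, 0], [-1, 0, 0, -0.06, 0, 0, 0], [-1, 0, 0, 0, 0, 0, 0], [-1, 0, 0, 0, 0, 0, 0], [-1, 0, 0, 0, 0, 0, 0]]])

```text
time_s: 12.5
tool_pos: [0.622, -0.0585, 0.1754]
tool_rot: [179.9, 0.0, 159.1]
wrist_force: [-0.4, -0.8, -0.1]
width: 0.0002
grasp_force: 0.0
```

```bash
python3 d.py 2
```

```text
12.5
scene sink mm, residual [(25.25, 16.9), (5.75, 4.7), (27.0, 49.4), (26.75, 2.2), (27.25, 0.7)]
side sink mm, residual [(59.75, 29.5), (59.75, 32.1), (24.25, 6.7), (-0.5, 19.1), (26.0, 2.3)]
```

5 teeth gone, so the deck is at 133.8 mm. One more tooth brings it to about 128.6 mm, so a short press.

Request:
send_rows(deltas=[[[-1, 0, 0, 0.025, 0, 0, 0], [-1, 0, 0, 0.012, 0, 0, 0], [-1, 0, 0, 0.01, 0, 0, 0], [-1, 0, 0, 0.008, 0, 0, 0], [-1, 0, 0, 0.005, 0, 0, 0], [-1, 0, 0, 0, 0, 0, 0], [-1, 0, 0, -0.06, 0, 0, 0], [-1, 0, 0, 0, 0, 0, 0], [-1, 0, 0, 0, 0, 0, 0], [-1, 0, 0, 0, 0, 0, 0], [-1, 0, 0, 0, 0, 0, 0]]])

```text
time_s: 13.7
tool_pos: [0.6221, -0.0585, 0.1753]
tool_rot: [179.9, 0.0, 159.1]
wrist_force: [0.8, -1.5, -0.7]
width: -0.0001
grasp_force: 0.0
```

```bash
python3 d.py 3
```

```text
13.7
scene sink mm, residual [(30.75, 19.8), (4.5, 5.5), (32.0, 49.4), (32.0, 3.5), (34.25, 1.1)]
side sink mm, residual [(59.75, 28.7), (59.75, 31.7), (29.75, 6.7), (-0.5, 19.1), (30.75, 2.3)]
```

Request:
send_rows(deltas=[[[-1, 0, 0, -0.2, 0, 0, 0], [-1, 0, 0, -0.2, 0, 0, 0], [-1, 0, 0, -0.2, 0, 0, 0], [-1, 0, 0, 0, 0, 0, 0], [-1, 0, 0, 0, 0, 0, 0], [-1, 0, 0, 0, 0, 0, 0]]])

```text
time_s: 14.4
tool_pos: [0.6217, -0.0587, 0.2946]
tool_rot: [179.9, -0.0, 159.1]
wrist_force: [-0.2, 0.3, -0.6]
width: -0.0003
grasp_force: 0.0
```

```bash
python3 d.py 4; python3 -c "
from rig import ctrl; print(ctrl.hand_in())"
```

```text
14.4
scene sink mm, residual [(30.75, 19.7), (4.5, 5.6), (32.0, 49.2), (32.0, 3.4), (33.5, 1.1)]
side sink mm, residual [(21.5, 12.7), (-0.25, 7.3), (29.75, 6.7), (3.75, 26.0), (31.0, 2.3)]
the job is handed in; nothing more can be done
None
```

I handed the job in with the deck lowered 6 teeth to about 128.6 mm, against a roller height I measured at about 129 mm (give or take 2 mm); I didn't re-measure the track after lowering, the pawl is in its tooth with nothing touching the lift, and hand-in returned no verdict.

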